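Turn the keyed insert home in the rosette jig and lock it

ROBOT

A 7-joint arm with a two-finger parallel gripper is mounted at the origin on the work surface. World frame = base frame: x ahead of the robot, y to its left, z up, the work surface at z = 0. Lengths are in m, angles in rad, forces in N, time in s.
With the tool pointing down it reaches from about 0.4 to 0.85 m from the base axis. Payload 10.4 kg.
Tool frame: the origin (TCP) lies at the very end of the fingers, on their centre line; the grasp point (between the pads) lies 19 mm behind it; x points along the fingers, z is the direction in which the jaws open and shut, and the axes are right-handed (so a half turn about x gives the same grasp; the last joint's range is limited). The gripper opens to 85 mm and grips with 20 to 120 N. Pads are 22 mm wide; open, the fingers measure 114 mm over their backs; the gripper's body (76 mm by 85 mm) begins 54 mm behind the grasp point. The pads swing forward as they close: fully open they stand 13 mm farther back than shut.
Start: joints at [-1.233, 0.332, -0.065, 1.46, 0.022, 1.35, -0.088], TCP at [0.221, 0.585, 0.231] pointing down, gripper open.
Joint ranges: [-2.6, 2.6], [-0.5, 2.12], [-1.47, 1.34], [0.16, 2.42], [-1.27, 4.41], [0.06, 2.06], [-2.6, 2.6]. Speed limits (rad/s): [2.22, 2.22, 2.79, 2.79, 3.14, 3.14, 3.14].

INTERFACE

Orientations are given as a unit quaternion [x, y, z, w].
In Python, from workcell import telemetry, viewer, manip, spot_in, mark_of gives the robot as it stands. The module is installed in compiled form; this text tells all that it offers.
- The arm moves only by the shell command python3 -m crank 'ROWS' [FORCE]. ROWS is JSON, a list of rows, each a list of 3 entries, a list of its own where there are three numbers: the closure, from 0 (fully open) to 1 (shut), then the shift along the world's x, y, z in cm, then the turn, a rotation vector about the world's x, y, z in rad. A call has 1 to 12 rows; each row shifts and turns the commanded pose from where the row before left it; what a row does not reach is not made up. A row lasts 1/12 s, in which the tool goes at most 41.7 mm and 7.16 degrees, less where a joint would pass 70% of its speed; a pose out of reach is approached as far as the arm can. A call with a gripper value outside its range is refused whole. The fingers move at their own pace and stop on an object; FORCE is the grip in N (left out, the last holds). Time passes only in rows, so rows that do not move let the fingers close. It gives the time, the measured TCP pose, the force and the opening at its end, in the units of the state.
- telemetry.get_obs(): the state, without advancing time (a new reading comes with each control period).
- viewer.camera(name): name is "scene" or "side" or "wrist"; returns a dict with "frame" (400x640x3 uint8, red, green, blue), "intrinsics" (3x3 intrinsics, pixels), "k1" (the pictures are not rectified: a ray, as slopes to the right and down, at radius r is drawn at 1 + k1 r^2 times it, then the intrinsics apply), "cam_to_world" (4x4, takes a point from camera to world coordinates). Camera axes: x right, y up, looking along -z (the intrinsics and any distortion apply to the point x, -y, -z); pixel columns grow to the right and rows downward; lengths in m; the calibration is good to about 2 mm. A picture is of the moment at which its call begins. There is no depth.
- manip.hand_in(): hands the job in, once; it reports no verdict.
Trained networks look in a picture, given as the dict that the camera call returned (one of the last four; its "shot" number tells which), for a name from the list of things; names that differ only in an ending like _2 or _b are one class to them, and where a whole thing is asked for, a point or a joint stands for the part that bears it (a point fixed in the world has none). Each returns a list of dicts, best first, with "conf" (0 to 1); they miss things now and then, are a little off and sometimes report something else, mostly with a low value. They report only what shows in the picture. A call takes as long as a camera call. They do not tell look-alikes from the thing itself.
- spot_in(thing, picture): "location" ([x, y, z] in m, in the coordinates of the camera as it stood for that picture, good to about 4 mm: the middle of the surface that is visible of it).
- mark_of(thing, picture): "location" ([x, y, z] in m, in the coordinates of the camera as it stood for that picture, good to about 4 mm: a listed point, or the origin of a listed thing).
The state is a dict: "clock": time; "joint_pos": joint angles; "joint_velocities": joint speeds; "tau": joint torques, N m; "position": TCP position; "ee_rot": TCP orientation; "ft_force": force on the tool from outside, world axes, zero at the start; "torque": the same for the moment, N m; "grip_width": opening from 0.0 (shut) to 1.0 (fully open).
Only numpy, scipy, OpenCV 4.12 (cv2) and the standard library are available. Lean on these libraries where they do the work, as an engineer would, in place of code of your own. Each camera call takes 0.05 s, during which the arm holds its last target. There are 200 camera calls.

TASK

The three-armed aluminium insert on the jig board sits askew on its centre pin. Turn it until its outline drops fully home in its matching cutout, then swing the keeper bar all the way round to its stop so that it lies over the insert's broad arm and locks it in. Leave the other things on the bench where they are.

Things in the scene. Friction and masses are not known exactly. Their poses are not given: they have to be found in the camera images.
- jig: Fixed plywood board 255 x 220 mm (x -135 to 120, y -110 to 110), deck 24 mm above the bench; origin on its underside below the centre pin. The 8 mm deep cutout is the insert's outline with 2 mm play all round; its arms point along jig +x (long narrow), +y (middle), -x (broad). The fixed steel pin, 10 mm thick, rises to 42 mm above the bench.
- pocket (a point): Centre of the cutout's floor, at the foot of the pin, 16 mm above the bench; axes as the jig's. The insert is home when its origin is here, axes agreeing: it fits at that one angle only (within about 2 degrees) and then drops 8 mm by itself, its top 2 mm proud of the deck.
- pocket_tip (a point): Point on the cutout's floor, 65 mm along the jig's +x, where the end of the long narrow arm belongs.
- insert: Loose aluminium plate 10 mm thick, about 200 g. Origin: centre of its 12 mm hole, underside. Arms along its own +x (16 mm wide, ends 70 mm out), +y (30 wide, ends 55 out), -x (44 wide, ends 42 out). Starts flat on the deck (origin 24 mm above the bench), pin through its hole, 40 to 180 degrees off home either way; pivots on the pin when its knob is pushed (1 to 2 N).
- insert_tip (a point): Point on the insert's underside, 65 mm out along the long narrow arm.
- insert_knob (a point): Middle of the upright black knob fixed on the long narrow arm, 50 mm out from the hole: 16 mm in diameter, 24 mm tall, its middle 22 mm above the insert's underside. The knob may be pushed or pinched.
- keeper (a joint): Angle of the keeper, a steel bar swinging level on the deck: 0 = closed at its stop, pointing along jig +x, its end over the broad arm; grows to 1.9 opening clockwise from above (towards jig -y). Starts at 1.2 to 1.9. Stays where left (1 N at its peg moves it). 18 mm wide, 8 thick, reaches 68 from the pivot; underside 4 mm above the deck: clears the insert only when that is home.
- keeper_pivot (a point): The keeper's pivot axis, at the height of the bar's underside (28 mm above the bench), 100 mm from the pin along the jig's -x.
- keeper_peg (a point): Middle of the upright black peg on the keeper, 50 mm from its pivot: 14 mm in diameter, 22 mm tall, middle 47 mm above the bench, by which it is pushed.
- tuner: Loose brass tuning machine, 34 x 16 x 24 mm, lying on a corner of the deck. Origin under its centre. Leave it.
- offcut: Loose wood offcut, 36 x 24 x 14 mm, on a corner of the deck. Origin under its centre. Leave it.
- glue_jar: Loose jar, 64 mm wide, 85 mm tall, on the bench. Origin under its centre. Leave it.
- wax_tin: Loose metal tin, 76 mm wide, 45 mm tall, on the bench. Origin under its centre. Leave it.
- mallet: Loose wooden mallet lying on the bench, 220 x 110 x 60 mm. Origin under the shaft's head end; shaft along its -x. Leave it.
There are look-alikes about, which are no part of the job. Leave any green or yellow look-alike of the insert alone.

How it is judged:
On the way:
1. the insert is turned and down in its cutout, the keeper still open (z of insert in the frame of jig below 0.0185 m and horizontal distance between insert and pocket below 0.004 m and distance between insert_tip and pocket_tip below 0.006 m and angle between insert's own z axis and vertical below 0.04 rad and value of joint keeper above 0.6 rad), for 0.2 s.
At the end, for the whole second after the job is handed in: The insert lies flat at rest in its cutout (underside within 2.5 mm of the floor, hole within 4 mm of the cutout's centre, long arm's end point within 6 mm of its place) and the keeper is at rest within 0.12 rad of its stop, over the broad arm (z of insert in the frame of jig below 0.0185 m and horizontal distance between insert and pocket below 0.004 m and distance between insert_tip and pocket_tip below 0.006 m and angle between insert's own z axis and vertical below 0.04 rad and value of joint keeper below 0.12 rad and linear speed of insert below 0.02 m/s and velocity of joint keeper between -0.05 and 0.05 rad/s); the robot touches nothing.
It fails at once if a bystander is moved more than 25 mm (distance of any of tuner, offcut, glue_jar, wax_tin, mallet from where it was at the start of the episode above 0.025 m).
It also fails if it takes over 54 s, if anything falls off the work surface, if the arm or the gripper's body presses on something with over 40 N, if the wrist force passes 120 N, or if a joint passes its speed limit or range.

## Working session

There is one attempt and no reset: what is moved stays moved. The work goes in short steps, Python scripts to look and compute and a shell command to move; the robot and the scene stay as the last step left them, time stands still between calls to the robot, and variables do not carry over. Pictures are saved under pics/ and viewed, about 8 in all and at most 12, crops included, and the job is handed in when it is done.

```bash
mkdir -p pics
cat > h.py <<'E'
import numpy as np, cv2
from workcell import telemetry, viewer, manip, spot_in, mark_of
def w(p,l): return (p["cam_to_world"]@np.r_[l,1])[:3]
def proj(p,X):
    c=np.linalg.inv(p["cam_to_world"])@np.r_[X,1]; s=np.array([c[0],-c[1]])/-c[2]
    s=s*(1+p["k1"]*(s@s)); K=p["intrinsics"]; return np.round((K@np.r_[s,1])[:2],1)
def unproj(p,uv,z):
    K=p["intrinsics"]; d=(np.linalg.inv(K)@np.r_[uv,1])[:2]; s=d.copy()
    for _ in range(20): s=d/(1+p["k1"]*(s@s))
    T=p["cam_to_world"]; r=T[:3,:3]@np.array([s[0],-s[1],-1]); o=T[:3,3]
    return o+r*(z-o[2])/r[2]
def save(p,n,crop=None,k=1):
    f=p["frame"][:,:,::-1]
    if crop: a,b,c,d=crop; f=f[b:d,a:c]
    cv2.imwrite("pics/"+n,cv2.resize(f,None,fx=k,fy=k,interpolation=cv2.INTER_CUBIC))
E
python3 - <<'E'
from h import *
import pickle
np.set_printoptions(precision=3,suppress=True)
for n in ("scene","side"):
    p=viewer.camera(n); save(p,n+"0.png"); pickle.dump(p,open(n+"0.pkl","wb"))
    print(n,p["cam_to_world"][:3,3])
    for t in "pocket pocket_tip insert insert_tip insert_knob keeper_pivot keeper_peg jig tuner offcut glue_jar wax_tin mallet".split():
        print(t,[(round(r["conf"],2),w(p,r["location"]),proj(p,w(p,r["location"]))) for r in mark_of(t,p)])
o=telemetry.get_obs(); print(o)
E
```

```text
scene [ 1.337 -0.202  1.059]
pocket [(0.66, array([0.561, 0.013, 0.013]), array([328.5, 210.1]))]
pocket_tip [(0.97, array([0.61 , 0.056, 0.013]), array([345.2, 219.1])), (0.3, array([ 0.638, -0.438,  0.001]), array([191.3, 261.4]))]
insert [(0.97, array([ 0.528, -0.274,  0.001]), array([240.8, 222. ])), (0.75, array([0.443, 0.256, 0.004]), array([385.3, 173. ])), (0.56, array([0.559, 0.012, 0.024]), array([327.9, 207.6]))]
insert_tip [(0.84, array([ 0.568, -0.049,  0.026]), array([310.6, 213.1])), (0.81, array([0.42 , 0.324, 0.001]), array([400.6, 165.5])), (0.79, array([ 0.477, -0.236, -0.002]), array([250.5, 208.2])), (0.59, array([0.477, 0.442, 0.001]), array([437.1, 170.7]))]
insert_knob [(0.85, array([ 0.571, -0.033,  0.045]), array([315.4, 209.2])), (0.84, array([0.427, 0.302, 0.02 ]), array([396.3, 164.3])), (0.56, array([ 0.489, -0.244,  0.025]), array([247.4, 206.6]))]
keeper_pivot [(0.68, array([ 0.482, -0.048,  0.025]), array([305.1, 193.5])), (0.62, array([ 0.571, -0.048,  0.026]), array([311. , 213.7]))]
keeper_peg [(0.57, array([ 0.521, -0.084,  0.049]), array([296.5, 
[... 1786 characters left out ...]
]), array([296.8, 379.4]))]
wax_tin [(0.66, array([0.633, 0.403, 0.001]), array([225.4, 336.6])), (0.17, array([0.612, 0.054, 0.013]), array([301.7, 223.7]))]
mallet [(0.59, array([ 0.639, -0.439,  0.003]), array([341.4, 147.1]))]
{'clock': 1.4, 'joint_pos': array([-1.233,  0.332, -0.065,  1.46 ,  0.022,  1.35 , -0.089]), 'joint_velocities': array([-0.002,  0.   ,  0.001,  0.002,  0.   , -0.001,  0.   ]), 'tau': array([  0.   , -62.522,   0.049, -39.183,   0.016,   0.002,  -0.   ]), 'position': array([0.221, 0.585, 0.231]), 'ee_rot': array([-0.402,  0.582,  0.402,  0.582]), 'ft_force': array([-0.277, -0.201, -0.541]), 'torque': array([-0.055,  0.026, -0.012]), 'grip_width': 0.99989827775256}
```

Run:
```python
from h import *
import pickle
a=pickle.load(open("scene0.pkl","rb"));b=pickle.load(open("side0.pkl","rb"))
save(a,"a.png",(190,130,460,300),2.9);save(b,"b.png",(240,150,420,340),3)
# pin top from jig guess
for p in (a,b): print(proj(p,[.561,.0135,.042]))
```

```text
[328.6 204.6]
[325.5 209.5]
```

View pics/a.png

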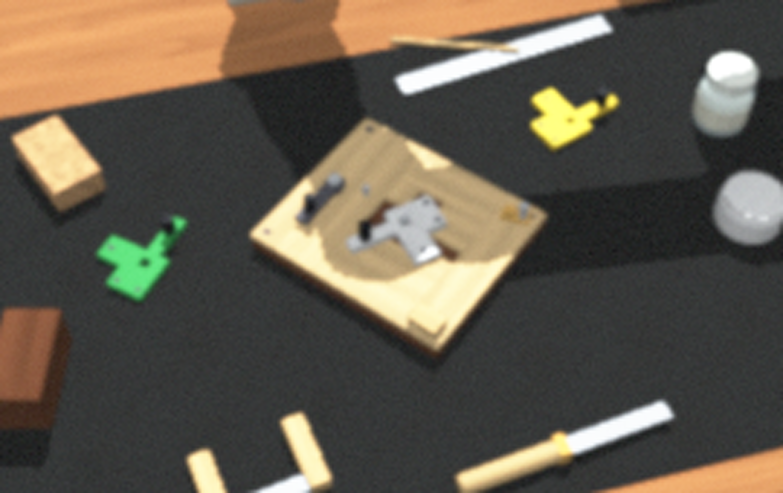

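View pics/b.png

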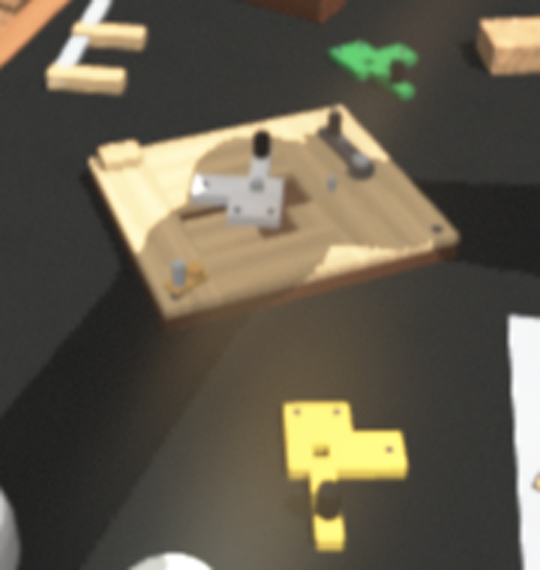

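Run:
```python
from h import *
import pickle
a=pickle.load(open("scene0.pkl","rb"));b=pickle.load(open("side0.pkl","rb"))
y=np.deg2rad(39.3);R=np.array([[np.cos(y),-np.sin(y)],[np.sin(y),np.cos(y)]])
def jig(X): return R.T@(X[:2]-np.array([.561,.0135]))*1000
for z in (.024,.03,.036,.042): print(z,jig(unproj(a,(315.9,194.8),z)),jig(unproj(b,(350.3,211),z)))
for z in (.038,.042): print("pin",unproj(a,(190+403/2.9,130+217/2.9),z),unproj(b,(240+257/3,150+183/3),z))
for n,pa,pb,z in (("knobtop",(365,223),(261,135),.058),("pegtop",(310,200),(336,114),.058),("pivot",(336,182),(362,160),.038)):
    print(n,unproj(a,(190+pa[0]/2.9,130+pa[1]/2.9),z),unproj(b,(240+pb[0]/3,150+pb[1]/3),z))
```

```text
0.024 [-67.36585345  20.43797327] [-68.46180367   6.08152384]
0.03 [-64.28525243  16.49919388] [-64.53785735  13.63216398]
0.036 [-61.20465141  12.56041448] [-60.61391103  21.18280412]
0.042 [-58.12405039   8.62163509] [-56.68996471  28.73344426]
pin [0.55930154 0.0151966  0.038     ] [0.56039526 0.01416991 0.038     ]
pin [0.56235018 0.01434348 0.042     ] [0.55878326 0.01957432 0.042     ]
knobtop [ 0.57221392 -0.03161202  0.058     ] [ 0.57057139 -0.02992219  0.058     ]
pegtop [ 0.52519202 -0.08327504  0.058     ] [ 0.516008   -0.08508761  0.058     ]
pivot [ 0.49027365 -0.04627843  0.038     ] [ 0.48239456 -0.04864191  0.038     ]
```

```bash
python3 -m crank '[[0.7,[1.75,-3.1,0],[0,0,-0.05]],[0.7,[1.75,-3.1,0],[0,0,-0.05]],[0.7,[1.75,-3.1,0],[0,0,-0.05]],[0.7,[1.75,-3.1,0],[0,0,-0.05]],[0.7,[1.75,-3.1,0],[0,0,-0.05]],[0.7,[1.75,-3.1,0],[0,0,-0.05]],[0.7,[1.75,-3.1,0],[0,0,-0.05]],[0.7,[1.75,-3.1,0],[0,0,-0.05]],[0.7,[1.75,-3.1,0],[0,0,-0.05]],[0.7,[1.75,-3.1,0],[0,0,-0.05]]]' 20; python3 -m crank '[[0.7,[1.75,-3.1,0],[0,0,-0.05]],[0.7,[1.75,-3.1,0],[0,0,-0.05]],[0.7,[1.75,-3.1,0],[0,0,-0.05]],[0.7,[1.75,-3.1,0],[0,0,-0.05]],[0.7,[1.75,-3.1,0],[0,0,-0.05]],[0.7,[1.75,-3.1,0],[0,0,-0.05]],[0.7,[1.75,-3.1,0],[0,0,-0.05]],[0.7,[1.75,-3.1,0],[0,0,-0.05]],[0.7,[1.75,-3.1,0],[0,0,-0.05]],[0.7,[1.75,-3.1,0],[0,0,-0.05]],[0.7,[0,0,0],[0,0,0]]]'
cat >> h.py <<'E'
def st():
    from scipy.spatial.transform import Rotation as Q
    o=telemetry.get_obs(); M=Q.from_quat(o["ee_rot"]).as_matrix()
    print("t",round(o["clock"],2),"pos",o["position"].round(4),"zyaw",np.degrees(np.arctan2(M[1,2],M[0,2])).round(1),"x",M[:,0].round(3),"F",o["ft_force"].round(1),"w",round(o["grip_width"]*85,1),"j",o["joint_pos"].round(2))
E
python3 -c "
from h import *
st()
p=viewer.camera('wrist');save(p,'w1.png')
for t in ('insert_knob','insert','insert_tip','keeper_peg','keeper_pivot','pocket_tip','pocket'):
    print(t,[(round(r['conf'],2),w(p,r['location']).round(4)) for r in mark_of(t,p)])
"
```

```text
clock: 2.23
position: [0.3962, 0.2731, 0.2316]
ee_rot: [-0.245, 0.663, 0.245, 0.664]
ft_force: [1.0, 1.3, -0.1]
grip_width: 0.3
clock: 3.15
position: [0.5721, -0.0426, 0.2315]
ee_rot: [-0.072, 0.703, 0.069, 0.704]
ft_force: [0.2, -0.3, 1.1]
grip_width: 0.303
t 3.15 pos [ 0.5721 -0.0426  0.2315] zyaw 11.4 x [ 0.001 -0.004 -1.   ] F [ 0.2 -0.3  1.1] w 25.7 j [-0.48  0.23  0.56  1.63 -0.12  1.32  0.3 ]
insert_knob [(0.8, array([ 0.5773, -0.0371,  0.0498]))]
insert [(0.83, array([0.5617, 0.0135, 0.0233]))]
insert_tip [(0.89, array([ 0.5729, -0.0516,  0.026 ]))]
keeper_peg [(0.69, array([ 0.519 , -0.0841,  0.0517]))]
keeper_pivot [(0.71, array([ 0.4831, -0.0513,  0.032 ]))]
pocket_tip [(0.84, array([0.6107, 0.0542, 0.0186]))]
pocket [(0.75, array([0.56  , 0.0144, 0.0143])), (0.24, array([0.6121, 0.0512, 0.0187]))]
```

View pics/w1.png

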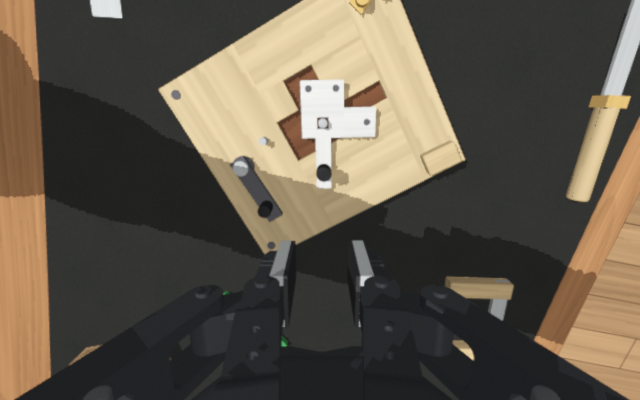

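```bash
python3 -c "
from h import *
p=viewer.camera('wrist')
P=unproj(p,(322.5,124),.042);K=unproj(p,(324,172),.058);V=unproj(p,(241,165),.036);G=unproj(p,(265,210),.058)
a=lambda d:(np.degrees(np.arctan2(d[1],d[0])).round(1),np.hypot(*d[:2]).round(4))
print(P,K,V,G);print('knob',a(K-P),'jig',a(P-V),'peg',a(G-V))
T=unproj(p,(384,88),.024);print(T,a(T-P))
"
```

```text
[0.559935   0.02179477 0.042     ] [ 0.57128051 -0.02374319  0.058     ] [ 0.48283835 -0.0392137   0.036     ] [ 0.51903382 -0.07657514  0.058     ]
knob (np.float64(-76.0), np.float64(0.0469)) jig (np.float64(38.4), np.float64(0.0983)) peg (np.float64(-45.9), np.float64(0.052))
[0.61547778 0.07036077 0.024     ] (np.float64(41.2), np.float64(0.0738))
```

```bash
python3 -m crank '[[0.7,[0,0,-3],[0,0,0]],[0.7,[0,0,-3],[0,0,0]],[0.7,[0,0,-3],[0,0,0]],[0.7,[0,0,-3],[0,0,0]],[0.7,[0,0,-3],[0,0,0]],[0.7,[0,0,0],[0,0,0]],[0.7,[0,0,0],[0,0,0]]]'; python3 -c "
from h import *
st()
p=viewer.camera('wrist');save(p,'w2.png',(200,100,440,300),3)
for X in ([.5717,-.0349,.058],[.5605,.0138,.042],[.5717,-.035,.078]): print(proj(p,X))
"
```

```text
clock: 4.18
position: [0.5698, -0.0349, 0.0809]
ee_rot: [-0.074, 0.704, 0.074, 0.702]
ft_force: [-0.4, -0.3, 1.4]
grip_width: 0.301
t 4.18 pos [ 0.5698 -0.0349  0.0809] zyaw 12.1 x [-0.003 -0.    -1.   ] F [-0.4 -0.3  1.4] w 25.6 j [-0.45  0.38  0.52  1.8  -0.22  1.02  0.36]
[324.4 239.1]
[323.1 147.6]
[324.6 254.7]
```

View pics/w2.png

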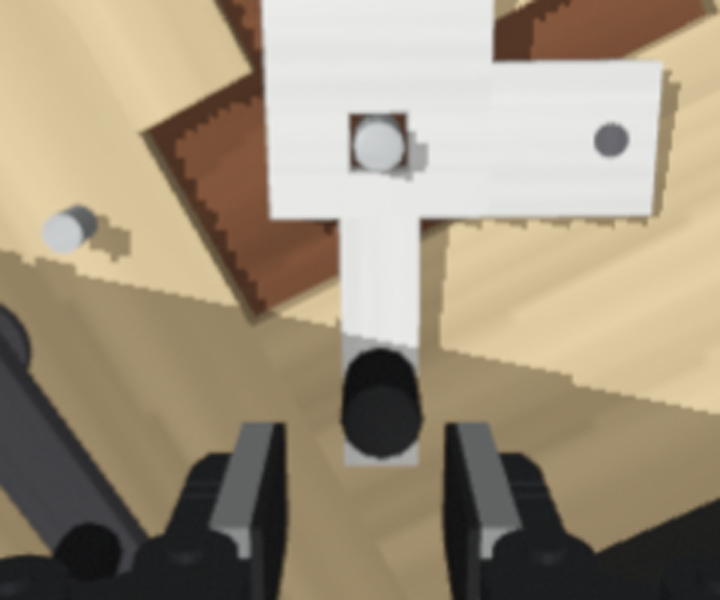

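```bash
python3 -m crank '[[0.7,[0.25,0,-2],[0,0,0]],[0.7,[0,0,-2],[0,0,0]],[0.7,[0,0,0],[0,0,0]]]'; python3 -c "
from h import *
st()
c=np.array([.562,.0138]);P=lambda d:c+.05*np.array([np.cos(np.radians(d)),np.sin(np.radians(d))])
o=telemetry.get_obs()['position'][:2]
d=-78
print('init',((P(d)-o)*100).round(2))
L=[]
for i in range(20): L.append(((P(d+6)-P(d))*100).round(2).tolist());d+=6
print(L)
"
```

```text
clock: 4.48
position: [0.5727, -0.0348, 0.0407]
ee_rot: [-0.074, 0.704, 0.074, 0.703]
ft_force: [-0.7, -0.3, -0.1]
grip_width: 0.298
t 4.48 pos [ 0.5727 -0.0348  0.0407] zyaw 12.1 x [-0.001  0.    -1.   ] F [-0.7 -0.3 -0.1] w 25.4 j [-0.43  0.44  0.5   1.82 -0.25  0.95  0.39]
init [-0.03 -0.03]
[[0.51, 0.14], [0.49, 0.19], [0.47, 0.24], [0.44, 0.29], [0.41, 0.33], [0.37, 0.37], [0.33, 0.41], [0.29, 0.44], [0.24, 0.47], [0.19, 0.49], [0.14, 0.51], [0.08, 0.52], [0.03, 0.52], [-0.03, 0.52], [-0.08, 0.52], [-0.14, 0.51], [-0.19, 0.49], [-0.24, 0.47], [-0.29, 0.44], [-0.33, 0.41]]
```

```bash
python3 -m crank '[[0.7,[0.51,0.14,0],[0,0,0.105]],[0.7,[0.49,0.19,0],[0,0,0.105]],[0.7,[0.47,0.24,0],[0,0,0.105]],[0.7,[0.44,0.29,0],[0,0,0.105]],[0.7,[0.41,0.33,0],[0,0,0.105]],[0.7,[0.37,0.37,0],[0,0,0.105]],[0.7,[0.33,0.41,0],[0,0,0.105]],[0.7,[0.29,0.44,0],[0,0,0.105]],[0.7,[0,0,0],[0,0,0]]]'; python3 -c "
from h import *
st()"; python3 -m crank '[[0.7,[0.24,0.47,0],[0,0,0.105]],[0.7,[0.19,0.49,0],[0,0,0.105]],[0.7,[0.14,0.51,0],[0,0,0.105]],[0.7,[0.08,0.52,0],[0,0,0.105]],[0.7,[0.03,0.52,0],[0,0,0.105]],[0.7,[-0.03,0.52,0],[0,0,0.105]],[0.7,[-0.08,0.52,0],[0,0,0.105]],[0.7,[0,0,0],[0,0,0]],[0.7,[0,0,0],[0,0,0]]]'; python3 -c "
from h import *
st()
p=viewer.camera('wrist');save(p,'w3.png')
for t in ('insert_knob','insert_tip'):
    print(t,[(round(r['conf'],2),w(p,r['location']).round(4)) for r in mark_of(t,p)])
"
```

```text
clock: 5.23
position: [0.608, -0.0104, 0.0442]
ee_rot: [-0.357, 0.61, 0.356, 0.612]
ft_force: [-1.3, 0.4, 0.8]
grip_width: 0.301
t 5.23 pos [ 0.608  -0.0104  0.0442] zyaw 60.5 x [ 0.003  0.    -1.   ] F [-1.3  0.4  0.8] w 25.6 j [-0.31  0.47  0.32  1.72 -0.17  0.97  1.13]
clock: 5.98
position: [0.6127, 0.0242, 0.043]
ee_rot: [0.55, -0.445, -0.549, -0.446]
ft_force: [-1.0, -0.7, 1.0]
grip_width: 0.301
t 5.98 pos [0.6127 0.0242 0.043 ] zyaw 102.0 x [ 0.002  0.    -1.   ] F [-1.  -0.7  1. ] w 25.5 j [-0.24  0.47  0.16  1.7  -0.09  0.98  1.73]
insert_knob [(0.58, array([0.6172, 0.0183, 0.0515]))]
insert_tip [(0.88, array([0.6224, 0.0234, 0.0229]))]
```

View pics/w3.png

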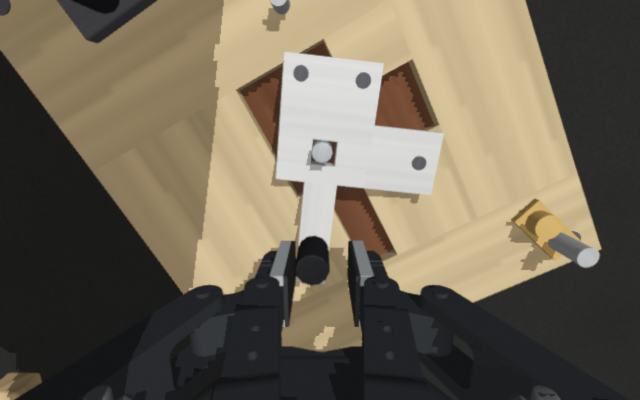

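```bash
python3 -m crank '[[0.7,[-0.14,0.51,-0.1],[0,0,0.105]],[0.7,[-0.19,0.49,-0.1],[0,0,0.105]],[0.7,[-0.24,0.47,-0.1],[0,0,0.105]],[0.7,[-0.29,0.44,0],[0,0,0.105]],[0.7,[0,0,0],[0,0,0]],[0.7,[0,0,0],[0,0,0]]]'; python3 -m crank '[[0.7,[-0.055,0.07,0],[0,0,0.0175]],[0.7,[-0.055,0.07,0],[0,0,0.0175]],[0.7,[-0.055,0.07,0],[0,0,0.0175]],[0.7,[-0.055,0.07,0],[0,0,0.0175]],[0.7,[-0.06,0.065,0],[0,0,0.0175]],[0.7,[-0.06,0.065,0],[0,0,0.0175]],[0.7,[0,0,0],[0,0,0]]]'; python3 -c "
from h import *
st()
p=viewer.camera('wrist');save(p,'w4.png')
for t in ('insert_knob','insert_tip','insert'):
    print(t,[(round(r['conf'],2),w(p,r['location']).round(4)) for r in mark_of(t,p)])
"
```

```text
clock: 6.63
position: [0.6034, 0.0433, 0.0385]
ee_rot: [-0.63, 0.321, 0.63, 0.321]
ft_force: [0.3, -0.1, -0.4]
grip_width: 0.303
clock: 7.22
position: [0.5999, 0.0477, 0.0384]
ee_rot: [-0.647, 0.285, 0.647, 0.285]
ft_force: [-0.5, -1.4, 1.8]
grip_width: 0.3
t 7.22 pos [0.5999 0.0477 0.0384] zyaw 132.4 x [-0.  0. -1.] F [-0.5 -1.4  1.8] w 25.5 j [-0.2   0.46  0.05  1.72 -0.03  0.96  2.18]
insert_knob [(0.81, array([0.608 , 0.0441, 0.0491]))]
insert_tip [(0.89, array([0.6138, 0.053 , 0.0218]))]
insert [(0.85, array([0.5634, 0.0146, 0.0234]))]
```

View pics/w4.png

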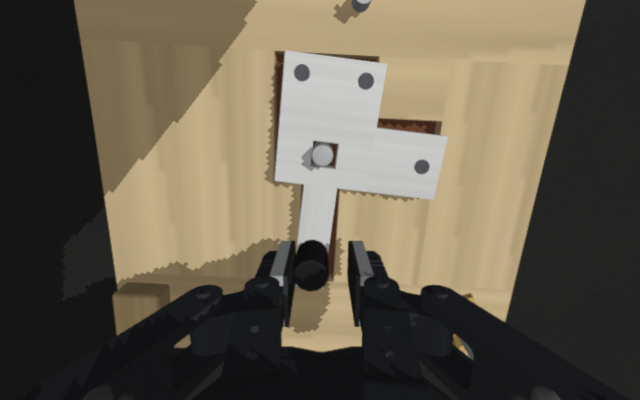

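```bash
python3 -m crank '[[0.7,[-0.06,0.065,0],[0,0,0.0175]],[0.7,[-0.06,0.065,0],[0,0,0.0175]],[0.7,[-0.06,0.065,0],[0,0,0.0175]],[0.7,[-0.06,0.065,0],[0,0,0.0175]],[0.7,[-0.06,0.065,0],[0,0,0.0175]],[0.7,[0,0,0],[0,0,0]]]'; python3 -c "
from h import *
st()
p=viewer.camera('wrist');save(p,'w5.png')
for t in ('insert_knob','insert_tip','insert','pocket'):
    print(t,[(round(r['conf'],2),w(p,r['location']).round(4)) for r in mark_of(t,p)])
"
```

```text
clock: 7.92
position: [0.5968, 0.0508, 0.0382]
ee_rot: [-0.659, 0.257, 0.659, 0.256]
ft_force: [0.7, -1.1, -1.0]
grip_width: 0.296
t 7.92 pos [0.5968 0.0508 0.0382] zyaw 137.5 x [-0. -0. -1.] F [ 0.7 -1.1 -1. ] w 25.2 j [-0.19  0.45  0.03  1.73 -0.02  0.96  2.25]
insert_knob [(0.73, array([0.6051, 0.0468, 0.041 ]))]
insert_tip [(0.69, array([0.6097, 0.0575, 0.0147]))]
insert [(0.95, array([0.5623, 0.0144, 0.0159]))]
pocket [(0.59, array([0.5598, 0.01  , 0.0169]))]
```

View pics/w5.png

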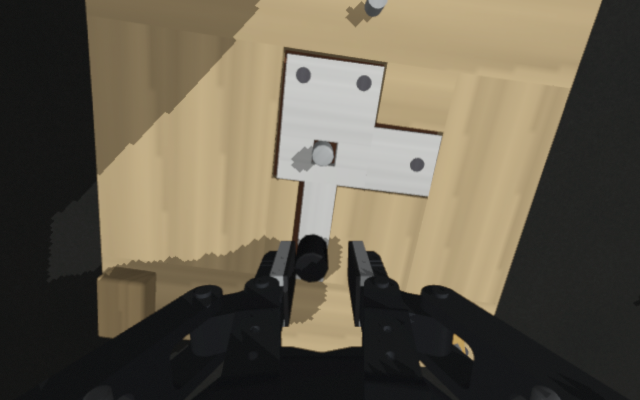

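```bash
python3 -m crank '[[0.7,[0.15,-0.2,0],[0,0,0]],[0.7,[0.15,-0.1,0],[0,0,0]],[0.7,[0,0,2],[0,0,0]],[0.7,[0,0,3],[0,0,0]],[0.7,[0,0,3],[0,0,0]],[1,[-0.7,-1.1,0],[0,0,-0.116]],[1,[-0.7,-1.1,0],[0,0,-0.116]],[1,[-0.7,-1.1,0],[0,0,-0.116]],[1,[-0.7,-1.1,0],[0,0,-0.116]],[1,[-0.7,-1.1,0],[0,0,-0.116]],[1,[-0.7,-1.1,0],[0,0,-0.116]],[1,[-0.7,-1.1,0],[0,0,-0.116]]]'; python3 -m crank '[[1,[-0.7,-1.1,0],[0,0,-0.116]],[1,[-0.7,-1.1,0],[0,0,-0.116]],[1,[-0.7,-1.1,0],[0,0,-0.116]],[1,[-0.7,-1.1,0],[0,0,-0.116]],[1,[-0.7,-1.1,0],[0,0,-0.116]],[1,[-0.7,-1.1,0],[0,0,-0.116]],[1,[-0.7,-1.1,0],[0,0,-0.116]],[1,[0,0,0],[0,0,0]],[1,[0,0,0],[0,0,0]]]';  python3 -c "
from h import *
st()
p=viewer.camera('wrist');save(p,'w6.png')
for t in ('insert','insert_tip','keeper_pivot','keeper_peg','pocket_tip'):
    print(t,[(round(r['conf'],2),w(p,r['location']).round(4)) for r in mark_of(t,p)])
"
```

```text
clock: 9.17
position: [0.5507, -0.0296, 0.1185]
ee_rot: [-0.502, 0.498, 0.502, 0.498]
ft_force: [-0.3, 0.5, 1.1]
grip_width: -0.002
clock: 9.92
position: [0.5021, -0.1063, 0.1186]
ee_rot: [-0.267, 0.654, 0.267, 0.655]
ft_force: [0.6, 0.3, -1.3]
grip_width: 0.001
t 9.92 pos [ 0.5021 -0.1063  0.1186] zyaw 44.4 x [ 0.001  0.    -1.   ] F [ 0.6  0.3 -1.3] w 0.1 j [-0.18  0.18  0.33  1.91 -0.07  1.06  0.96]
insert [(0.97, array([ 0.5298, -0.2818,  0.0023])), (0.8, array([0.5633, 0.0152, 0.0183])), (0.33, array([6.971e-01, 5.000e-04, 2.580e-02]))]
insert_tip [(0.72, array([ 0.4783, -0.2345, -0.0032])), (0.57, array([0.611 , 0.0547, 0.0139]))]
keeper_pivot [(0.77, array([ 0.4831, -0.0498,  0.0326]))]
keeper_peg [(0.92, array([ 0.5216, -0.0844,  0.0508]))]
pocket_tip [(0.75, array([0.6132, 0.0536, 0.0202])), (0.27, array([0.5598, 0.0125, 0.0194]))]
```

View pics/w6.png

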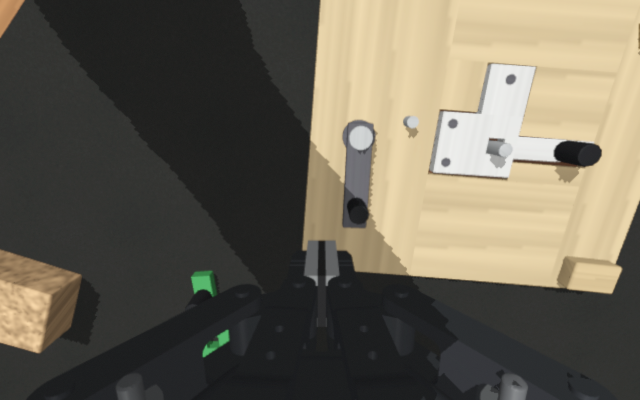

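```bash
python3 -m crank '[[1,[0,0,-2.6],[0,0,0]],[1,[0,0,-2.6],[0,0,0]],[1,[0,0,-2.5],[0,0,0]],[1,[0,0,0],[0,0,0]],[1,[0.2,0.2,0],[0,0,0]],[1,[0.2,0.2,0],[0,0,0]],[1,[0,0,0],[0,0,0]]]'; python3 -m crank '[[1,[0.53,0.26,0],[0,0,0.105]],[1,[0.5,0.32,0],[0,0,0.105]],[1,[0.47,0.37,0],[0,0,0.105]],[1,[0.43,0.41,0],[0,0,0.105]],[1,[0.38,0.46,0],[0,0,0.105]],[1,[0.33,0.49,0],[0,0,0.105]],[1,[0.28,0.53,0],[0,0,0.105]],[1,[0.22,0.55,0],[0,0,0.105]],[1,[0.16,0.57,0],[0,0,0.105]],[1,[0.1,0.59,0],[0,0,0.105]],[1,[0,0,0],[0,0,0]],[1,[0,0,0],[0,0,0]]]';  python3 -c "
from h import *
st()
p=viewer.camera('wrist');save(p,'w7.png')
for t in ('insert','insert_tip','keeper_pivot','keeper_peg'):
    print(t,[(round(r['conf'],2),w(p,r['location']).round(4)) for r in mark_of(t,p)])
"
```

```text
clock: 10.8
position: [0.5075, -0.1017, 0.043]
ee_rot: [-0.267, 0.654, 0.267, 0.656]
ft_force: [0.5, 0.5, -0.3]
grip_width: -0.001
clock: 11.8
position: [0.5407, -0.0566, 0.0425]
ee_rot: [0.559, -0.433, -0.558, -0.434]
ft_force: [1.1, 0.2, -0.3]
grip_width: -0.004
t 11.8 pos [ 0.5407 -0.0566  0.0425] zyaw 104.3 x [ 0.002  0.    -1.   ] F [ 1.1  0.2 -0.3] w -0.3 j [-0.08  0.34  0.12  1.88 -0.05  0.92  1.88]
insert [(0.93, array([0.5609, 0.0147, 0.0167]))]
insert_tip [(0.83, array([ 0.4757, -0.2337, -0.0016])), (0.62, array([ 0.4856, -0.0498,  0.0292]))]
keeper_pivot [(0.61, array([ 0.4833, -0.0508,  0.0347]))]
keeper_peg [(0.8, array([ 0.534 , -0.0332,  0.0519]))]
```

View pics/w7.png

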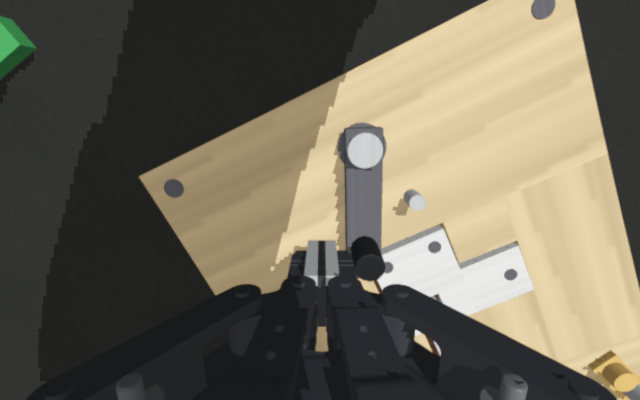

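```bash
python3 -m crank '[[1,[0.04,0.59,0],[0,0,0.105]],[1,[-0.02,0.59,0],[0,0,0.105]],[1,[-0.09,0.59,0],[0,0,0.105]],[1,[-0.04,0.19,0],[0,0,0.035]],[1,[-0.05,0.19,0],[0,0,0.035]],[1,[0,0,0],[0,0,0]],[1,[0,0,0],[0,0,0]]]';  python3 -c "
from h import *
st()
p=viewer.camera('wrist');save(p,'w8.png')
for t in ('insert','insert_tip','keeper_pivot','keeper_peg'):
    print(t,[(round(r['conf'],2),w(p,r['location']).round(4)) for r in mark_of(t,p)])
"
```

```text
clock: 12.63
position: [0.5383, -0.0353, 0.0413]
ee_rot: [-0.631, 0.319, 0.631, 0.319]
ft_force: [-0.2, -0.1, 0.6]
grip_width: 0.0
t 12.63 pos [ 0.5383 -0.0353  0.0413] zyaw 126.4 x [-0.  0. -1.] F [-0.2 -0.1  0.6] w 0.0 j [-0.06  0.34  0.05  1.89 -0.02  0.92  2.2 ]
insert []
insert_tip []
keeper_pivot [(0.63, array([ 0.4856, -0.0526,  0.0326]))]
keeper_peg [(0.93, array([ 0.5277, -0.0161,  0.0473]))]
```

View pics/w8.png

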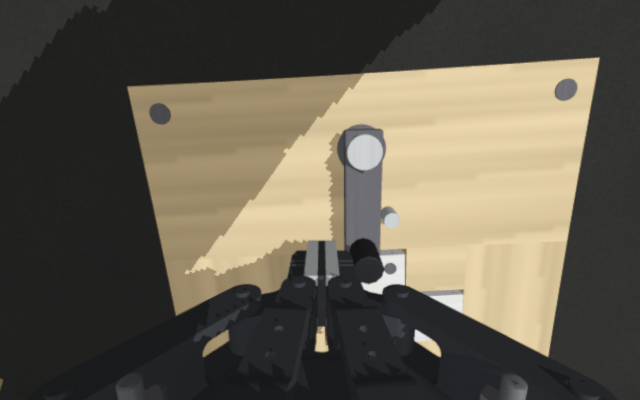

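```bash
python3 -m crank '[[1,[-0.03,0.1,0],[0,0,0.0175]],[1,[-0.03,0.1,0],[0,0,0.0175]],[1,[0,0,0],[0,0,0]]]' | grep -E 'force|posi'; python3 -m crank '[[1,[-0.03,0.09,0],[0,0,0.0175]],[1,[0,0,0],[0,0,0]]]'| grep -E 'force|posi';python3 -m crank '[[1,[-0.03,0.09,0],[0,0,0.0175]],[1,[0,0,0],[0,0,0]]]'| grep -E 'force|posi'
```

```text
position: [0.5378, -0.0333, 0.0414]
ft_force: [-0.6, -2.1, -1.0]
position: [0.5378, -0.0329, 0.0415]
ft_force: [1.9, -4.1, -1.0]
position: [0.5378, -0.0326, 0.0415]
ft_force: [4.1, -5.8, -2.9]
```

```bash
python3 -m crank '[[1,[0.2,-0.2,0],[0,0,0]],[1,[0.3,-0.4,0],[0,0,0]],[1,[0.3,-0.4,0],[0,0,0]],[1,[0,0,2],[0,0,0]],[1,[0,0,4],[0,0,0]],[1,[0,-1,4],[0,0,0]],[1,[0,-2,3],[0,0,0]],[1,[0,-3,1],[0,0,0]],[1,[0,-3,0],[0,0,0]],[1,[0,-3,0],[0,0,0]],[1,[0,0,0],[0,0,0]],[1,[0,0,0],[0,0,0]]]'; python3 -c "
from h import *
st()
a=lambda d:np.degrees(np.arctan2(d[1],d[0])).round(1)
for n in ('side','scene'):
    p=viewer.camera(n)
    if n=='side': save(p,'s9.png',(240,150,420,300),4)
    q={}
    for t in ('insert','insert_tip','keeper_pivot','keeper_peg','pocket_tip'):
        q[t]=[w(p,r['location']) for r in mark_of(t,p) if abs(w(p,r['location'])[1])<.15]
        print(t,[x.round(4) for x in q[t]])
    try: print('keeper yaw',a(q['keeper_peg'][0]-q['keeper_pivot'][0]),'insert yaw',a(q['insert_tip'][0]-q['insert'][0]),'jig',a(q['insert'][0]-q['keeper_pivot'][0]))
    except IndexError: pass
"
```

```text
clock: 14.47
position: [0.5448, -0.1633, 0.1812]
ee_rot: [-0.642, 0.297, 0.642, 0.297]
ft_force: [0.2, 0.2, 0.1]
grip_width: 0.003
t 14.47 pos [ 0.5448 -0.1633  0.1812] zyaw 130.3 x [-0.001  0.    -1.   ] F [0.2 0.2 0.1] w 0.2 j [ 0.1   0.24  0.13  1.69 -0.03  1.22  2.51]
insert [array([0.5616, 0.0122, 0.0145]), array([ 0.4862, -0.049 ,  0.0288])]
insert_tip [array([0.6113, 0.0576, 0.017 ])]
keeper_pivot [array([ 0.4874, -0.0496,  0.0295])]
keeper_peg [array([ 0.5252, -0.0174,  0.0472])]
pocket_tip [array([0.6121, 0.0537, 0.015 ])]
keeper yaw 40.5 insert yaw 42.4 jig 39.8
insert [array([0.5606, 0.0143, 0.0154]), array([0.6082, 0.0563, 0.0162])]
insert_tip [array([0.6088, 0.0575, 0.018 ])]
keeper_pivot [array([ 0.4814, -0.0501,  0.025 ])]
keeper_peg [array([ 0.5222, -0.0176,  0.0469])]
pocket_tip [array([0.6082, 0.0547, 0.0153])]
keeper yaw 38.5 insert yaw 41.8 jig 39.1
```

View pics/s9.png

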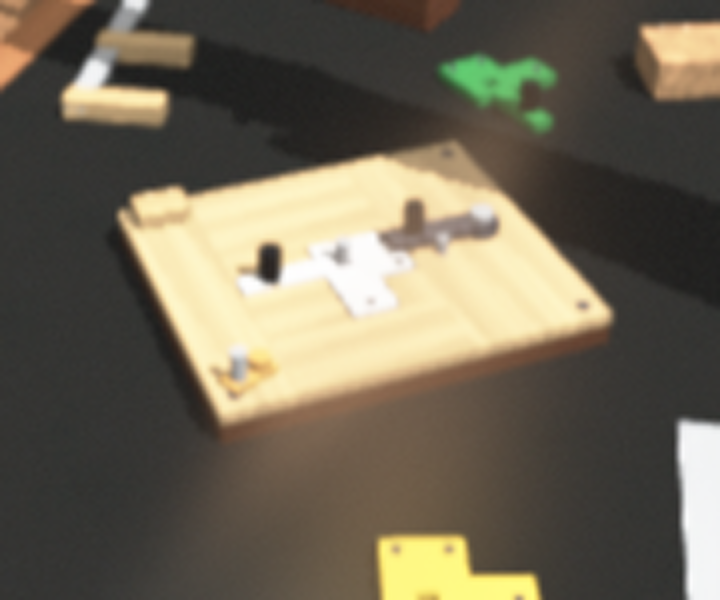

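```bash
python3 -c "
from h import *
print(manip.hand_in())"
```

```text
the job is handed in; nothing more can be done
None
```

The insert is home in its cutout and the keeper bar is closed against its stop. I handed the job in at about 15 s of the 54 s allowed; the hand-in gave no verdict.

- **Insert:** I caged the aluminium insert's knob between the part-closed fingers and turned it about 117° anticlockwise around the pin until it dropped into the cutout. This was done before the keeper was touched, while it stood about 1.5 rad open. The green and yellow look-alikes were left alone.
- **Keeper:** I pushed its peg round with the shut fingers until the tool stalled and the force rose to about 7 N, which I took to be the stop. I then backed the tool off and raised it clear of everything.
- **Last checks:** The side and scene cameras put the insert's underside at about 15 mm, against 16 mm when home. The keeper measured within about 1° of the jig's axis, over the broad arm. The tuner and offcut still look to be in their corners in the last picture. The jar, tin and mallet were not rechecked, but the arm went nowhere near them after the first move, which passed well above them.
- **One slight disagreement:** The insert measured about 2–3° anticlockwise of the jig's axis, with its tip 3–4 mm from its place against a limit of 6 mm. That is within the cutout's play and the measuring noise, so I left it.

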